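# Raise the spice hutch window to its marker

### The job

Open the spice hutch for airing: put your fingers under the metal lip of its sliding window and gently push the window up until the lip is level with the small clip on the right-hand rail, then take your hand away. Only push - do not pinch the lip - and leave the clip, the jar, the canister and the timer where they are.

Things in the scene. Friction and masses are not known exactly. Their poses are not given: they have to be found in the camera images.
- hutch: fixed teak spice hutch, 300 mm wide (y), 280 deep, 362 high, open at the back. Origin on the ledge under the middle of its front; x points into it, away from the robot, z up. From 103 mm up, the front leans back 45 degrees from upright: a window between two side rails (22 mm wide, centred 131 mm to either side, 12 mm proud of it). Below is an upright sill board, its face 3 mm behind the origin.
- sash (a joint): height of the sliding window along its leaning rails, in m: 0 shut, 0.18 fully up. It is counterweighted: 1.5 to 5 N along the slope moves it up, and it stays where it is left. Its metal lip is lip_underside (the lower 8 mm) and lip_upper (the upper 8 mm).
- marker: brass clip on the right-hand rail (robot's right, -y side of the hutch), 62 mm wide (y), 22 front to back, 16 tall along the slope, as tall as the lip is thick. Origin: middle of its underside, 139 mm right of the lip's middle; axes as the lip's. The lip is level with it when both undersides are equally far up the slope (z of either frame). It sits stiffly; leave it.
- jar: ceramic jar, 72 mm wide, 110 mm high, loose, on the ledge beside the hutch. Origin at the centre of its underside.
- canister: steel canister with a push button on its lid, 76 mm wide, 112 mm high, loose, on the ledge beside the hutch. Origin at the centre of its underside.
- timer: round plastic timer dial, 72 mm wide, 46 mm high, loose, on the ledge to the right in front of the hutch. Origin at the centre of its underside.
- lip (a point): metal lip along the window's bottom edge. 200 mm wide, 16 thick, 34 out from the glass. Origin: middle of its flat underside, 17 mm behind its front edge, about 123 mm above the ledge when shut; free space in front and below. x points into the hutch (45 degrees below level), y left along the lip, z up the slope (45 degrees back from upright), as the window slides.

How it is judged:
By the outcome, as a careful person would: the job done as asked, in the order asked, and still so for the second after the job is handed in, with the robot touching nothing.
It also fails if it takes over 35 s, if anything falls off the work surface, if the arm or the gripper's body presses on something with over 40 N, if the wrist force passes 120 N, or if a joint passes its speed limit or range.

### The arm

A 6-joint arm with a two-finger parallel gripper is mounted at the origin on the work surface. World frame = base frame: x ahead of the robot, y to its left, z up, the work surface at z = 0. Lengths are in m, angles in rad, forces in N, time in s.
With the tool pointing down it reaches from about 0.4 to 0.825 m from the base axis. Payload 7 kg.
Tool frame: the origin (TCP) lies on the centre line of the jaws, within the pads' length; the fingertips stand 25 mm ahead of it and the grasp point (between the pads) lies 6 mm ahead of it; z points along the fingers, y is the line along which they close (so a half turn about z gives the same grasp; the last joint's range is limited). The gripper opens to 88 mm and grips with 3 to 60 N. Pads are 19 mm wide; open, the fingers measure 130 mm over their backs; the gripper's body (78 mm by 193 mm) begins 47 mm behind the grasp point.
Start: joints at [-0.961, 0.359, 0.012, 0, -1.224, -0.288], TCP at [0.213, -0.64, 0.252] pointing down, gripper open.
Joint ranges: [-3.07, 3.07], [-1.43, 2.12], [-1.02, 1.25], [-3.03, 1.67], [-3.05, -0], [-3.03, 3.03]. Speed limits (rad/s): [2.39, 2.39, 3.01, 3.14, 3.14, 3.14].

### API

Orientations are given as a 3x3 rotation matrix whose columns are the frame's x, y, z axes.
In Python, from bench import r gives the robot as it stands.
- The arm moves only by the tool play_rows, never from a script. Its argument "targets" is a list of rows, each a list of 3 entries, a list of its own where there are three numbers: the shift along the tool's x, y, z in m, then the turn, a rotation vector about the tool's x, y, z in degrees, then the closure, from 0 (fully open) to 1 (shut). A call has exactly 10 rows; each row shifts and turns the commanded pose from where the row before left it, along the tool's axes as they then stand; what a row does not reach is not made up. A row lasts 1/12 s, in which the tool goes at most 41.7 mm and 7.16 degrees, less where a joint would pass 70% of its speed; a pose out of reach is approached as far as the arm can. A call with a gripper value outside its range is refused whole. The fingers move at their own pace and stop on an object; "squeeze" is the grip in N (left out, the last holds). Time passes only in rows, so rows that do not move let the fingers close, or fill a call up. It gives the time, the measured TCP pose, the force, the opening and the grip force at its end, in the units of the state.
- r.sense(): the state, without advancing time (a new reading comes with each control period).
- r.snapshot(name): name is "scene" or "top" or "wrist"; returns a dict with "image" (400x640x3 uint8, blue, green, red), "fov_y" (degrees; the focal length in pixels is half the picture's height over the tangent of half this angle, whatever the lens; pixels are square), "cx", "cy" (the principal point, pixels), "xyz" and "rotation" of the camera in the world. Camera axes: x right, y down, z forward; pixel columns grow to the right and rows downward; lengths in m; the calibration is good to about 2 mm. A picture is of the moment at which its call begins. There is no depth.
- r.finish_job(): hands the job in; it is judged then, once.
The state is a dict: "t": time; "joint_positions": joint angles; "qd": joint speeds; "tau": joint torques, N m; "position": TCP position; "ee_rot": TCP orientation; "force": force on the tool from outside, world axes, zero at the start; "torque": the same for the moment, N m; "finger_gap": opening from 0.0 (shut) to 1.0 (fully open); "gripper_force": force on a finger pad.
Only numpy, scipy, OpenCV 4.12 (cv2) and the standard library are available. Lean on these libraries where they do the work, as an engineer would, in place of code of your own. Each camera call takes 0.05 s, during which the arm holds its last target. There are 200 camera calls.

## Working session

There is one attempt and no reset: what is moved stays moved. The work goes in short steps, Python scripts to look and compute and a tool call to move; the robot and the scene stay as the last step left them, time stands still between calls to the robot, and variables do not carry over. Pictures are saved under pics/ and viewed, at most 10 in all, crops included, and the job is handed in when it is done.

Besides the shell and the picture viewer there is one more tool, called after "Call:" by a JSON object that holds its "fn" and its "kwargs", one argument or row to a line. play_rows: Moves the arm, as the interface text tells. Its arguments: {"type":"object","properties":{"targets":{"type":"array","items":{"type":"array"}},"squeeze":{"type":"number"}},"required":["targets"]}

```bash
mkdir -p pics; cat > h.py <<'E'
import numpy as np, cv2
from bench import r
def cam(n):
    s=r.snapshot(n); s['f']=200/np.tan(np.radians(s['fov_y'])/2); s['xyz']=np.array(s['xyz']); s['rotation']=np.array(s['rotation']); return s
def ray(s,u,v):
    d=s['rotation']@np.array([(u-s['cx'])/s['f'],(v-s['cy'])/s['f'],1]); return s['xyz'],d/np.linalg.norm(d)
def onz(s,u,v,z):
    o,d=ray(s,u,v); return o+d*(z-o[2])/d[2]
def tri(s1,p1,s2,p2):
    A=[];b=[]
    for s,p in((s1,p1),(s2,p2)):
        o,d=ray(s,*p); P=np.eye(3)-np.outer(d,d); A.append(P); b.append(P@o)
    x=np.linalg.lstsq(np.vstack(A),np.hstack(b),rcond=None)[0]
    return x,[round(1000*float(np.linalg.norm(a@x-c)),1) for a,c in zip(A,b)]
def proj(s,X):
    c=s['rotation'].T@(np.array(X)-s['xyz']); return s['cx']+s['f']*c[0]/c[2], s['cy']+s['f']*c[1]/c[2]
E
python3 - <<'E'
from h import *
a=cam('scene');b=cam('top')
for n,s in(('scene',a),('top',b)):
    cv2.imwrite(f'pics/{n}0.png',s['image']); print(n,s['f'],s['cx'],s['cy'],s['xyz'].round(3),s['rotation'].round(3).tolist())
st=r.sense();print(st['t'],st['position'],st['ee_rot'],st['force'])
E
```

```text
scene 374.14584935988785 321.19326500291515 196.3509064173604 [0.584 0.493 0.778] [[-0.998, 0.044, -0.035], [0.056, 0.837, -0.545], [0.005, -0.546, -0.838]]
top 450.87767392657116 320.9443209755345 200.22523687205612 [0.344 0.052 1.064] [[0.005, -0.983, 0.182], [-1.0, -0.007, -0.014], [0.015, -0.182, -0.983]]
0.1 [ 0.21331629 -0.63997715  0.25071619] [[-9.48720966e-01 -3.16114198e-01 -5.84527295e-04]
 [-3.16114715e-01  9.48719980e-01  1.37310558e-03]
 [ 1.20494554e-04  1.48747174e-03 -9.99998886e-01]] [ 0.05627009 -0.99480202  0.03030252]
```

View pics/scene0.png

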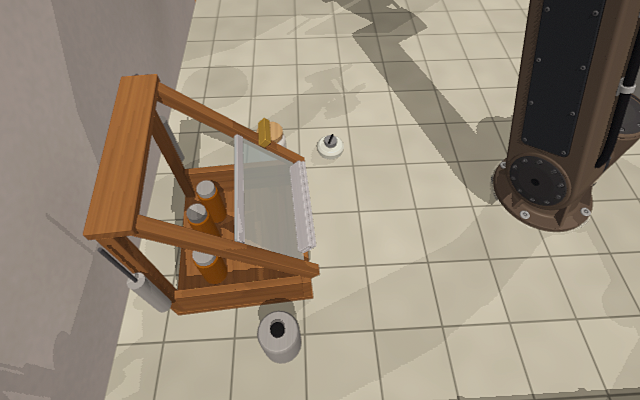

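View pics/top0.png

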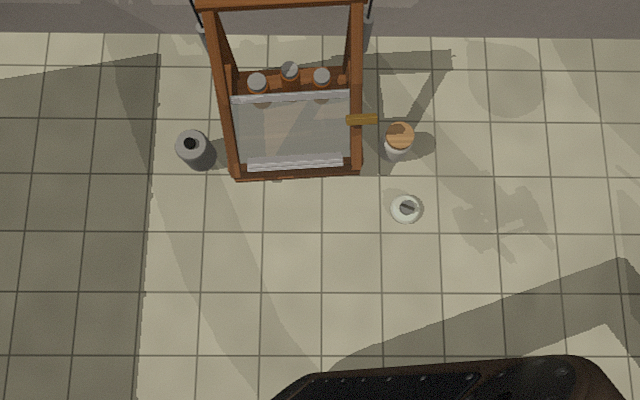

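The scene view shows the lip as a white bar from about (296,163) to (311,248), with the brass clip at (265,132). The top view shows the lip at (248..343, 155..170), the clip at (346..378, 119), the timer at (407,209), the jar at (399,140) and the canister at (193,148). I'll zoom in on both views.

```bash
python3 - <<'E'
import cv2,numpy as np
a=cv2.imread('pics/scene0.png')[105:285,215:335];b=cv2.imread('pics/top0.png')[95:195,225:395]
a=cv2.resize(a,None,fx=3.3,fy=3.3,interpolation=cv2.INTER_CUBIC);b=cv2.resize(b,None,fx=4.7,fy=4.7,interpolation=cv2.INTER_CUBIC)
cv2.imwrite('pics/s1.png',a);cv2.imwrite('pics/t1.png',b)
for n in('scene','top'):
    im=cv2.imread(f'pics/{n}0.png');h=cv2.cvtColor(im,cv2.COLOR_BGR2HSV)
    m=cv2.inRange(h,(18,130,60),(32,255,255));k,l,st,c=cv2.connectedComponentsWithStats(m)
    print(n,[(st[i].tolist(),c[i].round(1).tolist()) for i in range(1,k) if st[i,4]>30])
E
```

```text
scene [([258, 118, 13, 30, 312], [264.0, 132.4])]
top [([346, 113, 32, 13, 320], [361.1, 118.8])]
```

View pics/s1.png

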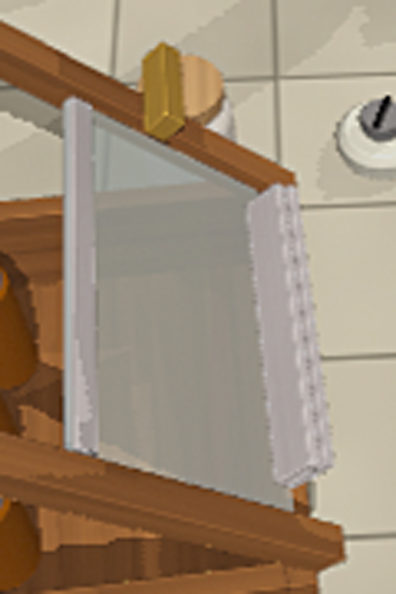

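View pics/t1.png

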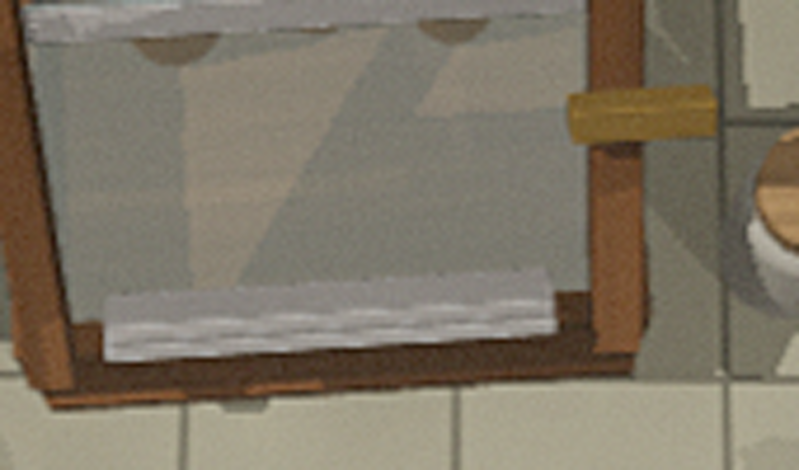

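The crops show the lip's front and upper faces. Its bottom-front edge runs (105,362)-(555,333) in the top crop and (327,467)-(297,187) in the scene crop. The clip's bottom-front edge runs (575,143)-(717,135) in the top crop and (184,122)-(181,60) in the scene crop. I'll triangulate these.

```bash
python3 - <<'E'
from h import *
a=cam('scene');b=cam('top')
S=lambda x,y:(215+x/3.3,105+y/3.3); T=lambda x,y:(225+x/4.7,95+y/4.7)
P={'lipBL':(T(105,362),S(327,467)),'lipBR':(T(555,333),S(297,187)),'lipTrearL':(T(107,297),S(278,487)),'lipTrearR':(T(545,270),S(248,205)),
'mkBL':(T(575,143),S(184,122)),'mkBR':(T(717,135),S(181,60)),'mkTL':(T(570,95),S(145,132)),'mkTR':(T(713,86),S(144,55)),
'sillL':(T(50,405),S(343,545)), 'railR':(T(630,372),S(297,180))}
X={}
for k,(t,s) in P.items():
    x,e=tri(b,t,a,s);X[k]=x;print(k,x.round(4),e)
print(np.linalg.norm(X['lipBL']-X['lipBR']),np.linalg.norm(X['mkBL']-X['mkBR']))
for n,uv,z in(('timer',(407,209),.04),('jar',(401,133),.11),('can',(190,145),.112)):print(n,onz(b,*uv,z).round(3))
E
```

```text
lipBL [0.5749 0.1931 0.1451] [2.4, 2.4]
lipBR [ 0.5872 -0.0065  0.1477] [0.2, 0.2]
lipTrearL [0.6058 0.1964 0.1317] [0.5, 0.5]
lipTrearR [ 0.6198 -0.0028  0.1357] [0.1, 0.1]
mkBL [ 0.6537 -0.0113  0.2093] [0.1, 0.1]
mkBR [ 0.6592 -0.0723  0.2008] [1.7, 1.7]
mkTL [ 0.6778 -0.0098  0.2031] [0.3, 0.3]
mkTR [ 0.6804 -0.0706  0.2072] [0.2, 0.2]
sillL [0.5661 0.2237 0.1031] [3.9, 3.9]
railR [ 0.5838 -0.0455  0.104 ] [3.9, 3.9]
0.20000977286366442 0.06188817189419307
timer [ 0.514 -0.161  0.04 ]
jar [ 0.673 -0.138  0.11 ]
can [0.641 0.326 0.112]
```

Widths come out at 200 and 62 mm, matching the text. The hutch is yawed by about 3.8°, and the lip has about 89 mm to travel. I'll move to a point in front of and above the window, then tilt.

Call:
{"fn": "play_rows", "kwargs": {
  "targets": [
    [[-0.02,0.019,-0.002],[0,0,0],0],
    [[-0.02,0.019,-0.002],[0,0,0],0],
    [[-0.02,0.019,-0.002],[0,0,0],0],
    [[-0.02,0.019,-0.002],[0,0,0],0],
    [[-0.02,0.019,-0.002],[0,0,0],0],
    [[-0.02,0.019,-0.002],[0,0,0],0],
    [[-0.02,0.019,-0.002],[0,0,0],0],
    [[-0.02,0.019,-0.002],[0,0,0],0],
    [[-0.02,0.019,-0.002],[0,0,0],0],
    [[-0.02,0.019,-0.002],[0,0,0],0]
  ]
}}

```text
t: 1.03
position: [0.3434, -0.3955, 0.2716]
ee_rot: [[-0.949, -0.316, 0.0], [-0.316, 0.949, 0.0], [-0.0, 0.0, -1.0]]
force: [0.7, -1.0, 0.4]
finger_gap: 0.997
gripper_force: 0.0
```

Call:
{"fn": "play_rows", "kwargs": {
  "targets": [
    [[-0.02,0.019,-0.002],[0,0,0],0],
    [[-0.02,0.019,-0.002],[0,0,0],0],
    [[-0.02,0.019,-0.002],[0,0,0],0],
    [[-0.02,0.019,-0.002],[0,0,0],0],
    [[-0.02,0.019,-0.002],[0,0,0],0],
    [[-0.02,0.019,-0.002],[0,0,0],0],
    [[-0.02,0.019,-0.002],[0,0,0],0],
    [[-0.02,0.019,-0.002],[0,0,0],0],
    [[-0.02,0.019,-0.002],[0,0,0],0],
    [[-0.02,0.019,-0.002],[0,0,0],0]
  ]
}}

```text
t: 1.87
position: [0.473, -0.152, 0.2918]
ee_rot: [[-0.949, -0.316, 0.0], [-0.316, 0.949, 0.0], [-0.0, 0.0, -1.0]]
force: [0.7, 0.5, -0.1]
finger_gap: 1.002
gripper_force: 0.0
```

Call:
{"fn": "play_rows", "kwargs": {
  "targets": [
    [[-0.02,0.019,-0.002],[0,0,0],0],
    [[-0.02,0.019,-0.002],[0,0,0],0],
    [[-0.02,0.019,-0.002],[0,0,0],0],
    [[-0.02,0.019,-0.002],[0,0,0],0],
    [[-0.02,0.019,-0.002],[0,0,0],0],
    [[-0.02,0.019,-0.002],[0,0,0],0],
    [[-0.02,0.019,-0.002],[0,0,0],0],
    [[-0.02,0.019,-0.002],[0,0,0],0],
    [[-0.02,0.019,-0.002],[0,0,0],0],
    [[0,0,0],[0,0,0],0]
  ]
}}

```text
t: 2.7
position: [0.5913, 0.0693, 0.309]
ee_rot: [[-0.948, -0.318, 0.0], [-0.318, 0.948, 0.0], [-0.0, 0.0, -1.0]]
force: [-0.2, -0.3, -0.7]
finger_gap: 0.996
gripper_force: 0.0
```

Call:
{"fn": "play_rows", "kwargs": {
  "targets": [
    [[0,0,0],[0,0,4.9],0],
    [[0,0,0],[0,0,4.9],0],
    [[0,0,0],[0,0,4.9],0],
    [[0,0,0],[0,-6.4,0],0],
    [[0,0,0],[0,-6.4,0],0],
    [[0,0,0],[0,-6.4,0],0],
    [[0,0,0],[0,-6.4,0],0],
    [[0,0,0],[0,-6.4,0],0],
    [[0,0,0],[0,-6.4,0],0],
    [[0,0,0],[0,-6.6,0],0]
  ]
}}

```text
t: 3.53
position: [0.6035, 0.0475, 0.3243]
ee_rot: [[-0.781, -0.038, 0.623], [-0.043, 0.999, 0.007], [-0.623, -0.021, -0.782]]
force: [1.5, -2.5, 2.2]
finger_gap: 1.002
gripper_force: 0.0
```

```bash
python3 - <<'E'
from h import *
s=cam('wrist');cv2.imwrite('pics/w1.png',s['image'])
st=r.sense();print(st['t'],st['position'].__repr__(),np.array(st['ee_rot']).round(3).tolist(),np.round(st['joint_positions'],3),s['xyz'],s['rotation'].round(3).tolist())
hx=np.array([.9978,.066,0]);hy=np.array([-.066,.9978,0])
p=np.array(st['position']);xp,yp,z=p@hx,p@hy,p[2];print('s,d,y',.7071*(xp+z),.7071*(xp-z),yp)
E
```

```text
3.5833 array([0.60530319, 0.04718418, 0.32679603]) [[-0.777, -0.04, 0.628], [-0.048, 0.999, 0.004], [-0.628, -0.027, -0.778]] [ 0.432 -0.133 -0.856  0.901 -0.337 -2.74 ] [0.45339398 0.04256661 0.37673904] [[-0.038, 0.551, 0.834], [0.999, 0.039, 0.02], [-0.021, 0.834, -0.552]]
s,d,y 0.6603477568407469 0.19819281707353517 0.007130366675206668
```

View pics/w1.png

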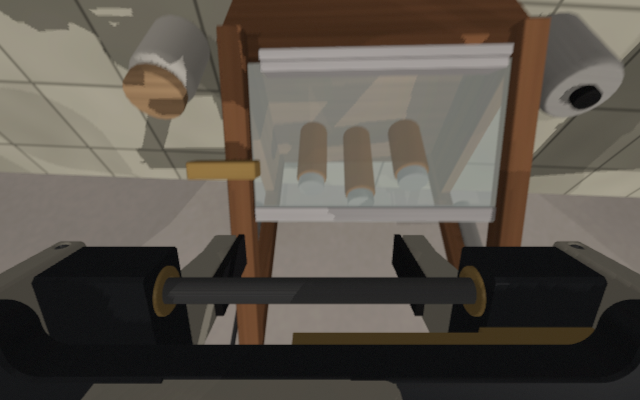

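The wrist picture shows the whole window from above: the lip at row ~213, u 255..495, the clip at (223,170), and the jar and canister at either side. The arm is near a wrist singularity (q5→0) at a 45° tilt. I'll back off to a steeper tilt and fit the kinematics to choose a feasible one.

Call:
{"fn": "play_rows", "kwargs": {
  "targets": [
    [[0,0.003,0],[0,2,0],0],
    [[0,0.003,0],[0,2,0],0],
    [[0,0.003,0],[0,2,0],0],
    [[0,0.003,0],[0,2,0],0],
    [[0,0.003,0],[0,2,0],0],
    [[0,0.003,0],[0,2,0],0],
    [[0,0.003,0],[0,2,0],0],
    [[0,0.003,0],[0,0,0],0],
    [[0,0.003,0],[0,0,0],0],
    [[0,0,0],[0,0,0],0]
  ]
}}

```text
t: 4.42
position: [0.6054, 0.0737, 0.325]
ee_rot: [[-0.909, -0.035, 0.416], [-0.041, 0.999, -0.006], [-0.415, -0.022, -0.91]]
force: [0.6, -0.3, -0.5]
finger_gap: 1.001
gripper_force: 0.0
```

```bash
cat > fit.py <<'E'
import numpy as np
from scipy.spatial.transform import Rotation as Ro
from scipy.optimize import least_squares
def rot(a,q): return Ro.from_rotvec(np.array(a)*q).as_matrix()
Z=[0,0,1];Y=[0,1,0];X=[1,0,0]
def fk(q,p,s4=1,s6=-1):
    d1,a1,L2,a3,L3,a5,Lt=p
    A=rot(Z,q[0]);B=A@rot(Y,q[1]);C=B@rot(Y,-q[2])
    D=C@rot(X,s4*q[3]);E=D@rot(Y,-q[4])   # tool dir along +x of E
    pos=A@[a1,0,d1]+B@[0,0,L2]+C@[L3,0,a3]+E@[Lt,0,a5]
    F=E@rot(X,s6*q[5])
    R=np.column_stack([-F[:,2]*-1,F[:,1],F[:,0]])
    R[:,0]=np.cross(R[:,1],R[:,2])
    return pos,R
E
python3 - <<'E'
from h import *; from fit import *
st=r.sense();print(st['t'],np.round(st['position'],4),np.array(st['ee_rot']).round(3).tolist(),np.round(st['joint_positions'],3))
D=[([-0.961,0.359,0.012,0,-1.224,-0.288],[.2133,-.64,.2507],[[-.9487,-.3161,0],[-.3161,.9487,0],[0,0,-1]]),
([.432,-.133,-.856,.901,-.337,-2.74],[.6053,.0472,.3268],[[-.777,-.04,.628],[-.048,.999,.004],[-.628,-.027,-.778]]),
(st['joint_positions'],st['position'],st['ee_rot'])]
for s4 in(1,-1):
  for s6 in(1,-1):
    print(s4,s6,[np.degrees(Ro.from_matrix(np.array(R).T@fk(q,[0]*7,s4,s6)[1]).magnitude()).round(2) for q,_,R in D])
for s4 in(1,-1):
    f=lambda p:np.hstack([fk(q,p,s4)[0]-x for q,x,_ in D]+[1e-3*(np.array(p)-[.3,0,.4,0.05,.4,0,.3])])
    o=least_squares(f,[.3,0,.4,0,.4,0,.3]);print(s4,o.x.round(3),(1000*o.fun[:9]).round(1))
E
```

```text
4.4167 [0.6054 0.0737 0.325 ] [[-0.909, -0.035, 0.416], [-0.041, 0.999, -0.006], [-0.415, -0.022, -0.91]] [ 0.564 -0.023 -0.493  0.335 -0.763 -2.299]
1 1 [np.float64(56.99), np.float64(126.03), np.float64(146.12)]
1 -1 [np.float64(89.99), np.float64(170.31), np.float64(120.0)]
-1 1 [np.float64(56.99), np.float64(136.04), np.float64(173.4)]
-1 -1 [np.float64(89.99), np.float64(90.02), np.float64(90.0)]
1 [-0.991  1.724 -0.357  0.283 -1.091 -0.014 -0.971] [161.6 103.4  32.2  18.8 -24.8  14.8 -36.   29.8 -47. ]
-1 [ 0.445 -0.591  1.191  0.071  0.744  0.092  1.14 ] [154.7 113.3 -17.8   3.7 -16.8  -8.2  -6.3  25.   26. ]
```

```bash
cat >> fit.py <<'E'
def fk(q,p):
    d1,a1,L2,a3,L3,a5,Lt,b,e=p
    A=rot(Z,q[0]);B=A@rot(Y,q[1]);C=B@rot(Y,-q[2]);E=C@rot(X,-q[3])@rot(Y,-q[4])
    pos=A@[a1,b,d1]+B@[0,0,L2]+C@[L3,0,a3]+E@[Lt,e,a5]
    F=E@rot(X,-q[5])
    return pos,F
D=[([-0.961,0.359,0.012,0,-1.224,-0.288],[.2133,-.64,.2507],[[-.9487,-.3161,0],[-.3161,.9487,0],[0,0,-1]]),
([.432,-.133,-.856,.901,-.337,-2.74],[.6053,.0472,.3268],[[-.777,-.04,.628],[-.048,.999,.004],[-.628,-.027,-.778]]),
([ 0.564,-0.023,-0.493,0.335,-0.763,-2.299],[.6054,.0737,.325],[[-0.909,-0.035,0.416],[-0.041,0.999,-0.006],[-0.415,-0.022,-0.91]])]
W0=np.array([.3,0,.4,0.05,.4,0,.3,0,0])
def fit(D,w=1e-3):
    q0,_,R0=D[0];M=fk(q0,W0)[1].T@np.array(R0)
    f=lambda p:np.hstack([fk(q,p)[0]-x for q,x,_ in D]+[w*(np.array(p)-W0)])
    o=least_squares(f,W0);return o.x,M,o.fun[:3*len(D)]
lo=np.array([-3.07,-1.43,-1.02,-3.03,-3.05,-3.03]);hi=np.array([3.07,2.12,1.25,1.67,0,3.03])
def ik(x,R,p,M,q0):
    def g(q):
        P,F=fk(q,p);return np.hstack([(P-x)*3,Ro.from_matrix(R.T@F@M).as_rotvec()])
    o=least_squares(g,np.clip(q0,lo+.01,hi-.01),bounds=(lo,hi));return o.x,o.fun
hx=np.array([.9978,.066,0]);hy=np.array([-.066,.9978,0]);hz=np.array([0,0,1])
def pose(s,d,y,pitch):   # slope coords, pitch deg below level
    x=hx*(s+d)*.7071+hz*(s-d)*.7071+hy*y;t=np.radians(pitch)
    z=np.cos(t)*hx-np.sin(t)*hz;return x,np.column_stack([np.cross(hy,z),hy,z])
E
python3 - <<'E'
from fit import *
p,M,res=fit(D);print(p.round(3),(res*1000).round(1))
q0=D[2][0]
for pitch in(45,55,62,70):
  for s,d in((.475,.25),(.507,.309),(.597,.309)):
    x,R=pose(s,d,.0555,pitch);q,f=ik(x,R,p,M,q0);print(pitch,s,d,x.round(3),q.round(2),np.abs(f).max().round(3))
E
```

```text
[ 0.203  0.002  0.6   -0.004  0.465 -0.002  0.353  0.002 -0.194] [-0.  0. -0. -0. -0. -0.  0.  0.  0.]
45 0.475 0.25 [0.508 0.089 0.159] [ 0.49 -0.1  -1.02  0.78 -0.18 -2.7 ] 0.258
45 0.507 0.309 [0.572 0.093 0.14 ] [-0.05  0.12 -0.63 -2.15 -0.05  0.66] 0.062
45 0.597 0.309 [0.636 0.098 0.204] [ 0.27  0.04 -0.91  1.3  -0.09 -3.03] 0.191
55 0.475 0.25 [0.508 0.089 0.159] [ 0.54 -0.06 -1.02  0.82 -0.25 -2.8 ] 0.142
55 0.507 0.309 [0.572 0.093 0.14 ] [ 0.32  0.06 -1.01  1.25 -0.1  -3.03] 0.138
55 0.597 0.309 [0.636 0.098 0.204] [ 0.3   0.08 -0.91  1.26 -0.12 -3.03] 0.055
62 0.475 0.25 [0.508 0.089 0.159] [ 0.57 -0.03 -1.02  0.79 -0.28 -2.81] 0.056
62 0.507 0.309 [0.572 0.093 0.14 ] [ 0.34  0.09 -1.01  1.21 -0.12 -3.03] 0.046
62 0.597 0.309 [0.636 0.098 0.204] [ 0.49  0.11 -0.78  0.72 -0.3  -2.64] 0.0
70 0.475 0.25 [0.508 0.089 0.159] [ 0.65  0.   -0.9   0.49 -0.41 -2.58] 0.0
70 0.507 0.309 [0.572 0.093 0.14 ] [ 0.56  0.14 -0.8   0.49 -0.35 -2.51] 0.0
70 0.597 0.309 [0.636 0.098 0.204] [ 0.53  0.17 -0.53  0.28 -0.58 -2.25] 0.0
```

```bash
python3 - <<'E'
from fit import *
p,M,_=fit(D);rng=np.random.default_rng(0)
for pitch in(45,50,55,60,65):
 for roll in(0,180):
  out=[]
  for s,d in((.475,.25),(.507,.309),(.6,.309)):
    x,R=pose(s,d,.0555,pitch);R=R@rot(Z,np.radians(roll));S=[]
    for k in range(30):
        q,f=ik(x,R,p,M,rng.uniform(np.maximum(lo,[-1,-1,-1.02,-3,-2,-3]),np.minimum(hi,[1.5,1,1,1.6,0,3])))
        if np.abs(f).max()<2e-3 and not any(np.allclose(q,a,atol=.05) for a in S):S.append(q)
    out.append([a.round(2).tolist() for a in S])
  print(pitch,roll,*out,sep='\n  ')
E
```

```text
45
  0
  []
  []
  []
45
  180
  []
  []
  []
50
  0
  []
  []
  []
50
  180
  []
  []
  []
55
  0
  []
  []
  []
55
  180
  []
  []
  []
60
  0
  []
  []
  [[0.42, 0.1, -0.85, 0.97, -0.21, -2.84]]
60
  180
  []
  []
  [[0.42, 0.1, -0.85, 0.97, -0.21, 0.3]]
65
  0
  []
  []
  [[0.53, 0.13, -0.66, 0.48, -0.42, -2.43]]
65
  180
  []
  []
  [[0.53, 0.13, -0.66, 0.48, -0.42, 0.71]]
```

```bash
cat > nxt.py <<'E'
from fit import *
from bench import r
def nxt(s,d,y,pitch=70):
    st=r.sense();P=np.array(st['position']);R=np.array(st['ee_rot']);x,T=pose(s,d,y,pitch)
    xp=P@hx;print('t',st['t'],'now s,d,y',np.round([.7071*(xp+P[2]),.7071*(xp-P[2]),P@hy],4),'q',np.round(st['joint_positions'],2),'F',np.round(st['force'],1))
    print('shift(now axes)',(R.T@(x-P)).round(4),'shift(target axes)',(T.T@(x-P)).round(4),'turn',np.degrees(Ro.from_matrix(R.T@T).as_rotvec()).round(2))
E
python3 - <<'E'
from nxt import *
nxt(.49,.25,.0655)
p,M,_=fit(D)
for a in np.linspace(0,1,4):
    x,R=pose(.66-.17*a,.2+.05*a,.034+.032*a,70);q,f=ik(x,R,p,M,D[2][0]);print(q.round(2),np.abs(f).max().round(4))
for s,d in((.49,.305),(.55,.305),(.605,.305),(.56,.24)):
    x,R=pose(s,d,.0655,70);q,f=ik(x,R,p,M,D[2][0]);print(q.round(2),np.abs(f).max().round(4))
E
```

```text
t 4.4167 now s,d,y [0.6604 0.2008 0.0336] q [ 0.56 -0.02 -0.49  0.33 -0.76 -2.3 ] F [ 0.6 -0.3 -0.5]
shift(now axes) [0.143  0.0327 0.1047] shift(target axes) [0.1337 0.0319 0.1166] turn [-1.85  4.51 -1.17]
[ 0.53  0.01 -0.38  0.2  -0.87 -2.14] 0.0
[ 0.58 -0.   -0.53  0.25 -0.75 -2.24] 0.0
[ 0.63 -0.   -0.69  0.32 -0.61 -2.37] 0.0
[ 0.66  0.01 -0.86  0.46 -0.45 -2.56] 0.0
[ 0.58  0.13 -0.87  0.58 -0.31 -2.62] 0.0
[ 0.58  0.14 -0.67  0.37 -0.48 -2.39] 0.0
[ 0.55  0.17 -0.51  0.28 -0.6  -2.26] 0.0
[ 0.63  0.02 -0.65  0.32 -0.62 -2.37] 0.0
```

Call:
{"fn": "play_rows", "kwargs": {
  "targets": [
    [[0,0,0],[-0.92,2.25,-0.58],0],
    [[0,0,0],[-0.92,2.25,-0.58],0],
    [[0.0167,0.004,0.0146],[0,0,0],0],
    [[0.0167,0.004,0.0146],[0,0,0],0],
    [[0.0167,0.004,0.0146],[0,0,0],0],
    [[0.0167,0.004,0.0146],[0,0,0],0],
    [[0.0167,0.004,0.0146],[0,0,0],0],
    [[0.0167,0.004,0.0146],[0,0,0],0],
    [[0.0167,0.004,0.0146],[0,0,0],0],
    [[0.0167,0.004,0.0146],[0,0,0],0]
  ]
}}

```text
t: 5.25
position: [0.5169, 0.0995, 0.1692]
ee_rot: [[-0.937, -0.066, 0.342], [-0.062, 0.998, 0.023], [-0.343, 0.001, -0.939]]
force: [0.8, -0.3, -0.4]
finger_gap: 1.0
gripper_force: 0.0
```

```bash
python3 - <<'E'
from nxt import *
nxt(.49,.305,.0655)
E
```

```text
t 5.25 now s,d,y [0.489  0.2498 0.0651] q [ 0.66  0.01 -0.86  0.46 -0.45 -2.56] F [ 0.8 -0.3 -0.4]
shift(now axes) [-0.0242  0.0003  0.0496] shift(target axes) [-0.0242  0.0004  0.0496] turn [ 0.03  0.04 -0.02]
```

Call:
{"fn": "play_rows", "kwargs": {
  "targets": [
    [[-0.003,0,0.0062],[0,0,0],0],
    [[-0.003,0,0.0062],[0,0,0],0],
    [[-0.003,0,0.0062],[0,0,0],0],
    [[-0.003,0,0.0062],[0,0,0],0],
    [[-0.003,0,0.0062],[0,0,0],0],
    [[-0.003,0,0.0062],[0,0,0],0],
    [[-0.003,0,0.0062],[0,0,0],0],
    [[-0.003,0,0.0062],[0,0,0],0],
    [[0,0,0],[0,0,0],0],
    [[0,0,0],[0,0,0],0]
  ]
}}

```text
t: 6.08
position: [0.5579, 0.1016, 0.1312]
ee_rot: [[-0.938, -0.065, 0.341], [-0.061, 0.998, 0.021], [-0.342, -0.001, -0.94]]
force: [0.5, 0.1, -0.3]
finger_gap: 1.0
gripper_force: 0.0
```

```bash
python3 - <<'E'
from h import *
from nxt import nxt
nxt(.51,.305,.0655)
a=cam('scene')['image'][105:285,215:335];b=cam('wrist')['image']
a=cv2.resize(a,(267,400),interpolation=cv2.INTER_CUBIC)
cv2.imwrite('pics/c2.png',cv2.resize(np.hstack([a,b[:, 60:560]]),None,fx=1.04,fy=1.04))
E
```

```text
t 6.0833 now s,d,y [0.4911 0.3056 0.0645] q [ 0.58  0.13 -0.87  0.57 -0.32 -2.61] F [ 0.5  0.1 -0.3]
shift(now axes) [-0.0168  0.001  -0.0086] shift(target axes) [-0.0168  0.001  -0.0085] turn [-0.08 -0.02 -0.05]
```

View pics/c2.png

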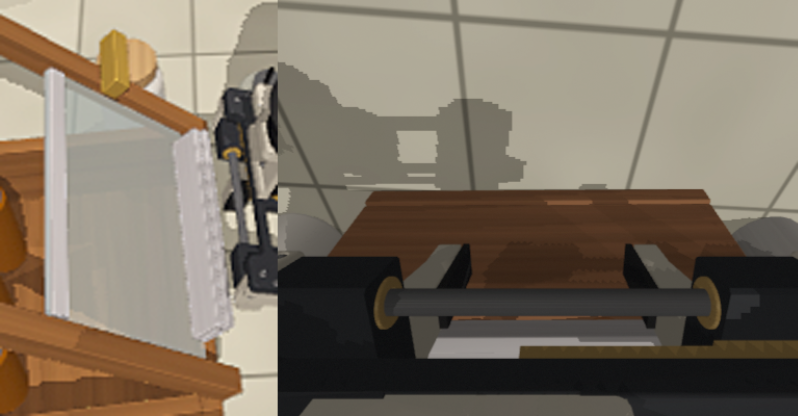

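The fingers are below the lip, with no contact yet. In the right half the lip shows between them at about row 345, with the sill above it. I'll push up the slope.

Call:
{"fn": "play_rows", "kwargs": {
  "targets": [
    [[-0.0036,0,-0.0017],[0,0,0],0],
    [[-0.0036,0,-0.0017],[0,0,0],0],
    [[-0.0036,0,-0.0017],[0,0,0],0],
    [[-0.0036,0,-0.0017],[0,0,0],0],
    [[-0.0036,0,-0.0017],[0,0,0],0],
    [[-0.0036,0,-0.0017],[0,0,0],0],
    [[-0.0036,0,-0.0017],[0,0,0],0],
    [[-0.0036,0,-0.0017],[0,0,0],0],
    [[-0.0036,0,-0.0017],[0,0,0],0],
    [[-0.0036,0,-0.0017],[0,0,0],0]
  ]
}}

```text
t: 7.02
position: [0.586, 0.1039, 0.1602]
ee_rot: [[-0.938, -0.065, 0.342], [-0.062, 0.998, 0.022], [-0.342, -0.0, -0.94]]
force: [-1.9, 1.1, -0.9]
finger_gap: 1.003
gripper_force: 1.3
```

```bash
cat > lip.py <<'E'
from h import *
def lip(name):
    a=cam('scene');b=cam('top');s1=cv2.resize(a['image'][105:285,215:335],(400,600),interpolation=cv2.INTER_CUBIC)
    t1=cv2.resize(b['image'][95:195,225:395],(800,470),interpolation=cv2.INTER_CUBIC)
    cv2.imwrite(f'pics/{name}.png',cv2.resize(np.hstack([s1,cv2.copyMakeBorder(t1,0,130,0,0,0)]),(800,400),interpolation=cv2.INTER_AREA));
E
python3 - <<'E'
from nxt import *
nxt(.59,.305,.0655)
E
```

```text
t 7.0167 now s,d,y [0.5316 0.305  0.065 ] q [ 0.58  0.14 -0.73  0.42 -0.43 -2.44] F [-1.9  1.1 -0.9]
shift(now axes) [-0.0529  0.0005 -0.0247] shift(target axes) [-0.0529  0.0005 -0.0247] turn [-0.04  0.03 -0.02]
```

Call:
{"fn": "play_rows", "kwargs": {
  "targets": [
    [[-0.004,0,-0.0019],[0,0,0],0],
    [[-0.004,0,-0.0019],[0,0,0],0],
    [[-0.004,0,-0.0019],[0,0,0],0],
    [[-0.004,0,-0.0019],[0,0,0],0],
    [[-0.004,0,-0.0019],[0,0,0],0],
    [[-0.004,0,-0.0019],[0,0,0],0],
    [[-0.004,0,-0.0019],[0,0,0],0],
    [[-0.004,0,-0.0019],[0,0,0],0],
    [[-0.004,0,-0.0019],[0,0,0],0],
    [[-0.004,0,-0.0019],[0,0,0],0]
  ]
}}

```text
t: 7.85
position: [0.6171, 0.1059, 0.1919]
ee_rot: [[-0.938, -0.065, 0.342], [-0.061, 0.998, 0.022], [-0.342, -0.0, -0.94]]
force: [-1.8, 1.3, -2.0]
finger_gap: 0.998
gripper_force: 1.7
```

```bash
python3 - <<'E'
from nxt import *
nxt(.599,.305,.0655)
from h import *
a=cam('scene')['image'][90:250,215:335];b=cam('top')['image'][85:185,225:395]
cv2.imwrite('pics/s4.png',cv2.resize(a,None,fx=3.75,fy=3.75,interpolation=cv2.INTER_CUBIC));cv2.imwrite('pics/t4.png',cv2.resize(b,None,fx=4.7,fy=4.7,interpolation=cv2.INTER_CUBIC))
E
```

```text
t 7.85 now s,d,y [0.576  0.3046 0.0649] q [ 0.56  0.15 -0.6   0.33 -0.54 -2.32] F [-1.8  1.3 -2. ]
shift(now axes) [-0.021   0.0006 -0.0094] shift(target axes) [-0.021   0.0006 -0.0094] turn [-0.04  0.03 -0.03]
```

View pics/s4.png

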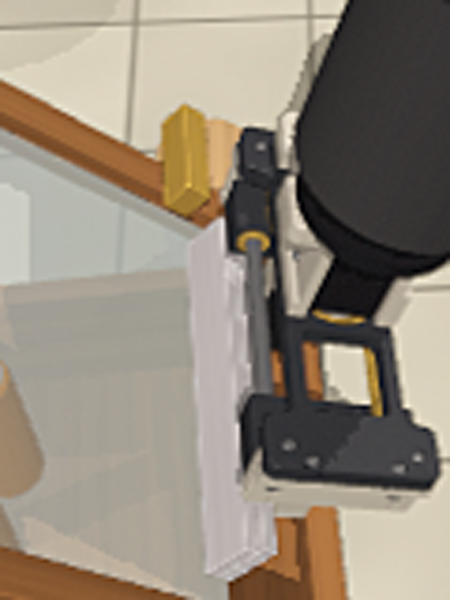

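The scene crop shows the lip's top-rear edge from (190,240) to (207,578), and the clip's from (163,122) to (166,200). I'll compute heights from these, and view the top view as well.

```bash
python3 - <<'E'
from h import *
from fit import hx
a=cam('scene')
def onD(uv,d0):
    o,d=ray(a,*uv);n=.7071*np.array([hx[0],hx[1],-1]);x=o+d*(d0-n@o)/(n@d);return (.7071*(x@hx+x[2])).round(4)
A=lambda x,y:(215+x/3.3,105+y/3.3);B=lambda x,y:(215+x/3.75,90+y/3.75)
print('lip0',[onD(A(*p),.3423) for p in((278,487),(248,205))],'lip now',[onD(B(*p),.3423) for p in((207,578),(190,240))])
print('mk',[onD(A(*p),.3321) for p in((145,132),(144,55))],[onD(B(*p),.3321) for p in((166,200),(163,122))])
E
```

```text
lip0 [np.float64(0.5302), np.float64(0.5321)] lip now [np.float64(0.5994), np.float64(0.5986)]
mk [np.float64(0.6234), np.float64(0.6216)] [np.float64(0.6224), np.float64(0.6222)]
```

View pics/t4.png

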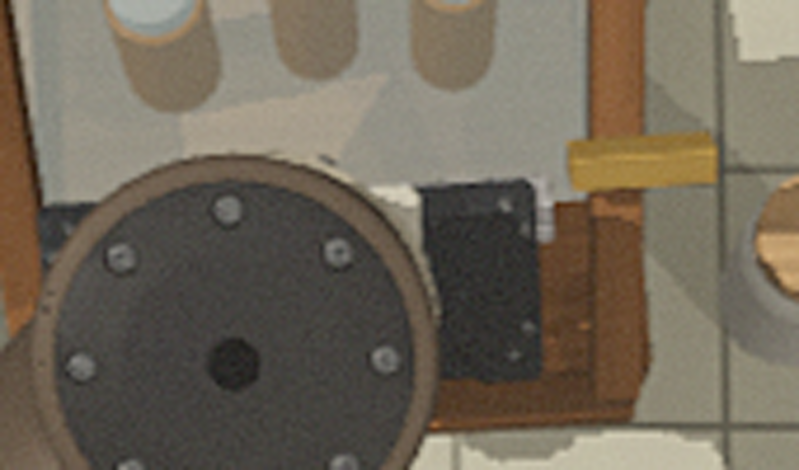

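```bash
python3 - <<'E'
from h import *
from fit import hx
a=cam('scene');b=cam('top')
def onD(c,uv,d0):
    o,d=ray(c,*uv);n=.7071*np.array([hx[0],hx[1],-1]);x=o+d*(d0-n@o)/(n@d);return float((.7071*(x@hx+x[2])).round(4))
A=lambda x,y:(215+x/3.3,105+y/3.3);T=lambda x,y:(225+x/4.7,95+y/4.7)
for n,d,S,U in(('lip0 BF',.31,((327,467),(297,187)),((105,362),(555,333))),('lip0 TR',.344,((278,487),(248,205)),((107,297),(545,270))),
 ('mk BF',.31,((184,122),(181,60)),((575,143),(717,135))),('mk TR',.332,((145,132),(144,55)),((570,95),(713,86)))):
    print(n,[onD(a,A(*p),d) for p in S],[onD(b,T(*p),d) for p in U])
B=lambda x,y:(225+x/4.7,85+y/4.7)
print('lip now TR top',onD(b,B(545,178),.344))
E
```

```text
lip0 BF [0.5225, 0.5182] [0.5159, 0.5179]
lip0 TR [0.5285, 0.5305] [0.53, 0.5314]
mk BF [0.6112, 0.6103] [0.6099, 0.6101]
mk TR [0.6235, 0.6217] [0.622, 0.6227]
lip now TR top 0.6003
```

Call:
{"fn": "play_rows", "kwargs": {
  "targets": [
    [[-0.0023,0,-0.00107],[0,0,0],0],
    [[-0.0023,0,-0.00107],[0,0,0],0],
    [[-0.0023,0,-0.00107],[0,0,0],0],
    [[-0.0023,0,-0.00107],[0,0,0],0],
    [[-0.0023,0,-0.00107],[0,0,0],0],
    [[-0.0023,0,-0.00107],[0,0,0],0],
    [[-0.0023,0,-0.00107],[0,0,0],0],
    [[-0.0023,0,-0.00107],[0,0,0],0],
    [[0,0,0],[0,0,0],0],
    [[0,0,0],[0,0,0],0]
  ]
}}

```text
t: 8.93
position: [0.6316, 0.1069, 0.2064]
ee_rot: [[-0.937, -0.065, 0.343], [-0.061, 0.998, 0.022], [-0.343, -0.0, -0.939]]
force: [-1.5, 0.1, 0.7]
finger_gap: 0.998
gripper_force: 0.5
```

```bash
python3 - <<'E'
from nxt import *
nxt(.6,.305,.0655)
from h import *
a=cam('scene')['image'][100:250,230:330];b=cam('top')['image'][90:140,310:390]
a=cv2.resize(a,None,fx=4,fy=4,interpolation=cv2.INTER_CUBIC);b=cv2.resize(b,None,fx=5,fy=5,interpolation=cv2.INTER_CUBIC)
cv2.imwrite('pics/c5.png',np.hstack([a,cv2.copyMakeBorder(b,0,350,0,0,0)]))
E
```

```text
t 8.9333 now s,d,y [0.5965 0.3047 0.065 ] q [ 0.55  0.16 -0.54  0.3  -0.58 -2.28] F [-1.5  0.1  0.7]
shift(now axes) [-0.0033  0.0005 -0.0012] shift(target axes) [-0.0033  0.0005 -0.0012] turn [-0.02  0.09 -0.05]
```

View pics/c5.png

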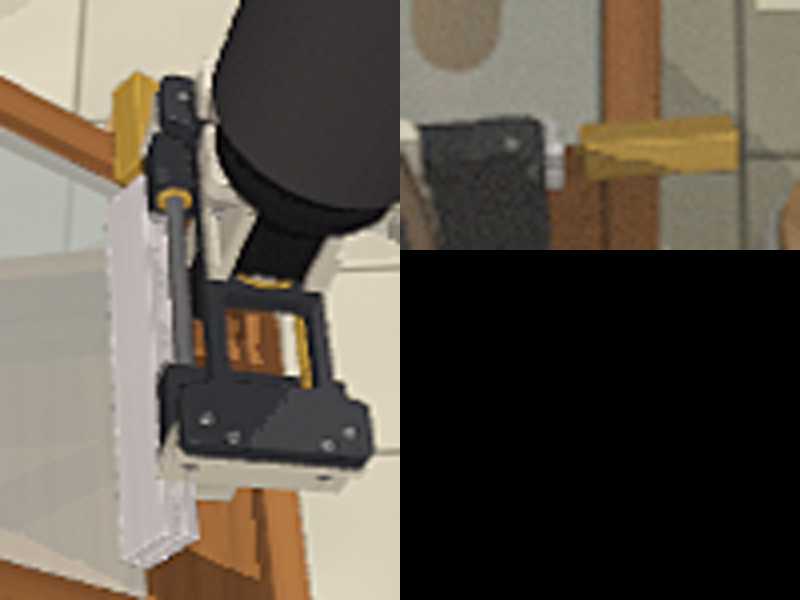

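In the top crop, the lip's bottom-front corner is at (165,187). The clip's bottom-front line, extended to that point, is at row ~179. That puts the lip about 1.6 px, or roughly 3.7 mm, low, which agrees with the earlier estimate. I'll push the last bit and then withdraw.

Call:
{"fn": "play_rows", "kwargs": {
  "targets": [
    [[-0.0011,0,-0.0005],[0,0,0],0],
    [[-0.0011,0,-0.0005],[0,0,0],0],
    [[-0.0011,0,-0.0005],[0,0,0],0],
    [[0,0,0],[0,0,0],0],
    [[0.003,0,0.0014],[0,0,0],0],
    [[0.004,0,0.0019],[0,0,0],0],
    [[0.004,0,0.0019],[0,0,0],0],
    [[0.004,0,0.0019],[0,0,0],0],
    [[0.003,0,0.0014],[0,0,0],0],
    [[0,0,0],[0,0,0],0]
  ]
}}

```text
t: 9.87
position: [0.6189, 0.1058, 0.1937]
ee_rot: [[-0.938, -0.065, 0.341], [-0.062, 0.998, 0.022], [-0.342, -0.001, -0.94]]
force: [0.1, -0.2, -0.3]
finger_gap: 1.001
gripper_force: 0.0
```

Call:
{"fn": "play_rows", "kwargs": {
  "targets": [
    [[0.004,0,-0.0085],[0,0,0],0],
    [[0.004,0,-0.0085],[0,0,0],0],
    [[0.004,0,-0.0085],[0,0,0],0],
    [[0.004,0,-0.0085],[0,0,0],0],
    [[0.004,0,-0.0085],[0,0,0],0],
    [[0.004,0,-0.0085],[0,0,0],0],
    [[0.004,0,-0.0085],[0,0,0],0],
    [[0.004,0,-0.0085],[0,0,0],0],
    [[0.01,0,-0.012],[0,0,0],0],
    [[0.01,0,-0.012],[0,0,0],0]
  ]
}}

```text
t: 10.7
position: [0.5388, 0.1008, 0.2635]
ee_rot: [[-0.938, -0.065, 0.342], [-0.061, 0.998, 0.022], [-0.343, -0.0, -0.94]]
force: [-0.0, 0.0, 0.1]
finger_gap: 1.002
gripper_force: 0.0
```

Call:
{"fn": "play_rows", "kwargs": {
  "targets": [
    [[0.014,0,-0.018],[0,0,0],0],
    [[0.014,0,-0.018],[0,0,0],0],
    [[0.014,0,-0.018],[0,0,0],0],
    [[0.014,0,-0.018],[0,0,0],0],
    [[0.01,0,-0.018],[0,0,0],0],
    [[0.005,0,-0.018],[0,0,0],0],
    [[0,0,0],[0,0,0],0],
    [[0,0,0],[0,0,0],0],
    [[0,0,0],[0,0,0],0],
    [[0,0,0],[0,0,0],0]
  ]
}}

```text
t: 11.53
position: [0.436, 0.0939, 0.3393]
ee_rot: [[-0.938, -0.065, 0.341], [-0.062, 0.998, 0.021], [-0.342, -0.001, -0.94]]
force: [-0.8, -0.5, 0.0]
finger_gap: 1.0
gripper_force: 0.0
```

```bash
python3 - <<'E'
from nxt import *
nxt(.6,.305,.0655)
from h import *
a=cam('scene')['image'];b=cam('top')['image'];cv2.imwrite('pics/sF.png',a);cv2.imwrite('pics/tF.png',b)
a=cv2.resize(a[105:225,240:320],None,fx=4,fy=4,interpolation=cv2.INTER_CUBIC);b=cv2.resize(b[100:150,240:390],(480,160),interpolation=cv2.INTER_CUBIC)
b2=cv2.resize(cv2.imread('pics/tF.png')[105:145,310:390],(480,240),interpolation=cv2.INTER_CUBIC)
cv2.imwrite('pics/c6.png',np.hstack([a,np.vstack([b,b2,np.zeros((80,480,3),np.uint8)])]))
E
```

```text
t 11.5333 now s,d,y [0.5519 0.072  0.0649] q [ 0.86 -0.31 -0.65  0.29 -1.01 -2.5 ] F [-0.8 -0.5  0. ]
shift(now axes) [-0.1421  0.0009  0.1908] shift(target axes) [-0.142   0.0006  0.1908] turn [-0.08 -0.02 -0.03]
```

View pics/c6.png

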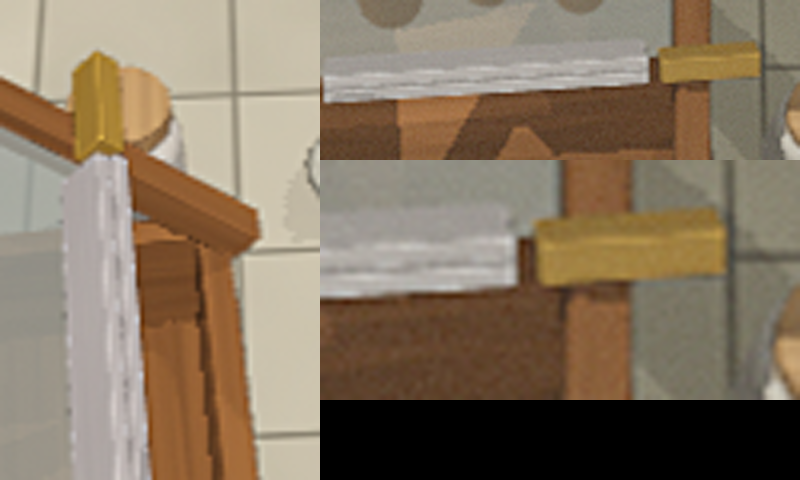

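The final picture shows the lip's bottom-front edge, (325,102)→(648,83), continuing straight into the clip's, (662,83)→(760,77). They are level to within about 1 mm, the hand is clear and the jar and clip haven't moved.

```bash
python3 -c "
from bench import r
print(r.finish_job())"
```

```text
the job is handed in; nothing more can be done
None
```

I pushed the window up from under its lip until the lip was level with the clip, to within about 1 mm in the final picture, then took the hand away and handed the job in; no verdict came back.

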